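# Prick the nail marks and hold a stacked heel in the nailing jig

## Robot

A 6-joint arm with a two-finger parallel gripper is mounted at the origin on the work surface; the furniture and walls round the work are solid. World frame = base frame: x ahead of the robot, y to its left, z up, the work surface at z = 0. Lengths are in m, angles in degrees, forces in N, time in s.
With the tool pointing down it reaches from about 0.25 to 0.725 m from the base axis. Payload 9.7 kg.
Tool frame: the origin (TCP) lies midway between the tips of the shut fingers; the grasp point (between the pads) lies 19 mm behind it; z points along the fingers, y is the line along which they close (so a half turn about z gives the same grasp; the last joint's range is limited). The gripper opens to 85 mm and grips with 20 to 120 N. Pads are 22 mm wide; open, the fingers measure 114 mm over their backs; the gripper's body (76 mm by 85 mm) begins 54 mm behind the grasp point. The pads swing forward as they close: fully open they stand 13 mm farther back than shut.
Start: joints at [76.891, 4.979, 10.078, 95.1, 0, 90], TCP at [0.125, 0.536, 0.231] pointing down, gripper open.
Joint ranges: [-179.16, 179.16], [-48.56, 103.87], [-65.8, 70.77], [-126.05, 130.52], [-82.76, 87.17], [-180, 180]. Speed limits (degrees/s): [127.2, 127.2, 147.25, 180, 180, 180].

## Interface

Orientations are given as [roll, pitch, yaw] about the fixed x, y, z axes, in that order (R = Rz(yaw) Ry(pitch) Rx(roll)).
In Python, from workcell import * gives the robot as it stands.
- The arm moves only by the tool servo_tool, never from a script. Its argument "moves" is a list of rows, each a list of 4 numbers: the shift along the world's x, y, z in cm, then the turn about the world's z in rad. A call has 1 to 20 rows; each row is the pose to reach, as a shift and turn from the pose commanded when the call began; what a row does not reach only later rows make up. A row lasts 1/12 s, in which the tool goes at most 41.7 mm and 7.16 degrees, less where a joint would pass 70% of its speed; a pose out of reach is approached as far as the arm can. A call with a gripper value outside its range is refused whole. "claw" is the closure, from 0 (fully open) to 1 (shut), set as the call begins (left out, the last holds). The fingers move at their own pace and stop on an object; "force" is the grip in N (left out, the last holds). Time passes only in rows, so rows that repeat a pose let the fingers close. It gives the time, the measured TCP pose, the force, the opening and the grip force at its end, in the units of the state.
- get_obs(): the state, without advancing time (a new reading comes with each control period).
- camera(name): name is "side" or "top"; returns the picture (384x512x3 uint8, red, green, blue); there is no depth.
- get_calibration(name): a dict with "fx", "fy", "cx", "cy" (pixels), "rvec" (rotation vector, rad) and "tvec" (3), from world to camera coordinates, as OpenCV has them. Camera axes: x right, y down, z forward; pixel columns grow to the right and rows downward; lengths in m; the calibration is good to about 2 mm. A picture is of the moment at which its call begins. get_calibration takes no time and is no camera call.
- job_done(): hands the job in; it is judged then, once.
The state is a dict: "time": time; "q": joint angles; "qd": joint speeds; "joint_efforts": joint torques, N m; "ee_pos": TCP position; "tcp_rot": TCP orientation; "wrist_force": force on the tool from outside, world axes, zero at the start; "torque": the same for the moment, N m; "opening": finger opening in m; "grasp_force": force on a finger pad.
Only numpy, scipy, OpenCV 4.12 (cv2) and the standard library are available. Lean on these libraries where they do the work, as an engineer would, in place of code of your own. Each camera call takes 0.05 s, during which the arm holds its last target. There are 200 camera calls.

## Task

A stacked leather heel is to be nailed and the shoemaker needs a third hand. With the red awl, prick the two white nail marks on top of the heel, in the order they will be nailed (first the one near its rounded back, then the one near its straight front), and stand the awl back in a hole of the awl block. Then set the heel flat on the bed of the nailing jig, square to it, rounded back centred in the V of the sprung jaw, press until the jaw's pointer lies in the green field (never as far as the jaw goes), and finish while still holding it pressed like that; leave the hammer, the nail tin, the finished heel, the thread spool and the other awls where they are.

Things in the scene. Friction and masses are not known exactly. Their poses are not given: they have to be found in the camera images.
- heel: Brown stacked-leather heel, six visible layers, D-shaped seen from above: 46 mm wide, 53 mm long, 42 mm tall, 0.09 kg, standing loose on the bench. Origin: underside, on the axis of its round back (radius 23 mm). +x to the back (ends 23 mm away), -x to the straight front face (30 mm away), z up. The sides are parallel and 46 mm apart from the origin to the front face: grasp there from above.
- mark_back (a point): White nail mark, 6 mm across, on the heel's top face near its round back: 11 mm behind (+x) the heel's origin, on its centre line, 42 mm up.
- mark_front (a point): White nail mark, 6 mm across, on the heel's top face near its straight front: 15 mm in front (-x) of the heel's origin, on its centre line, 42 mm up.
- awl_red: Awl with a round red handle, 118 mm long, 0.05 kg, upright in the awl block. Origin: its point; z runs up to the handle's end. Handle from 36 to 118 mm above the point, thickest 26 mm; grasp it about 80 mm above the point. Ferrule 9 mm thick from 10 to 36 mm, point 3.6 mm thick below.
- awl_block: Wooden awl block fixed to the bench, 150 x 55 mm, 45 mm tall. Origin: middle of its underside; y runs along its length. Five holes 11 mm square and 37 mm deep at y = -56, -28, 0, 28, 56 mm. Red and dark-brown awl stand at -56 and 0 (either way round), the yellow one at 56. A standing awl's point is 9 mm above the bench. Grasp with the fingers closing along the block's x.
- jig: Heel-nailing jig fixed to the bench: grey bed 190 x 120 mm, 12 mm thick, green spring housing (top 52 mm above the bench) at its far end. Origin: middle of the bed's underside; +x points to the housing, away from the robot. Its turn about the vertical varies. The front 60 mm of the bed and the place before the V are clear.
- jaw (a joint): Travel in m of the sprung steel V-jaw along the jig's +x: 0 free, 0.016 at its end. Spring: 4 N to start it moving, then 1.2 N per mm (8.8 N at 4 mm, 17.2 N at 11 mm). A red pointer at its right side runs over an ivory scale whose green field spans 4 to 11 mm.
- v_seat (a point): On the bed's top (12 mm above the bench) in the jaw's centre line, moving with the jaw; axes as the jig's. A heel seated in the V has its origin here. Cork-faced flanks at 45 degrees, from 28 mm either side to 6.5 mm either side; the horns' tips are 4 mm beyond this point (+x) and 36 mm either side at most; jaw top 35 mm above the bed.
- hammer: Shoemaker's hammer with a brown handle, 265 x 108 x 33 mm, lying at the far right. Origin: middle of its underside. Leave it alone.
- nail_tin: Flat blue tin, 70 x 102 x 30 mm, beyond the heel. Origin: middle of its underside. Leave it alone.
- finished_heel: A heel of the same size with a black rubber top and brass nail heads, beyond the work. Origin as the heel's. Leave it alone.
- spool: Wooden spool with black thread, 45 mm across and 50 mm tall, standing between heel and robot. Origin: middle of its underside. Leave it alone.
- awl_dark: Awl with a dark brown handle, 126 mm long, in the awl block. Origin: its point. Leave it alone.
- awl_yellow: Awl with a yellow handle, 141 mm long, in the far end of the awl block. Origin: its point. Leave it alone.

How it is judged:
By the outcome, as a careful person would: the job done as asked, in the order asked, and still so for the second after the job is handed in, while the arm keeps its last pose, push and grip.
It also fails if it takes over 64 s, if anything falls off the work surface, if the arm or the gripper's body presses on something with over 40 N, if the wrist force passes 120 N, or if a joint passes its speed limit or range.

## Working session

There is one attempt and no reset: what is moved stays moved. The work goes in short steps, Python scripts to look and compute and a tool call to move; the robot and the scene stay as the last step left them, time stands still between calls to the robot, and variables do not carry over. Pictures are saved under pics/ and viewed, at most 10 in all, crops included, and the job is handed in when it is done.

Besides the shell and the picture viewer there is one more tool, called as name(argument=value, ...), one argument or row to a line, values as JSON. servo_tool: Moves the arm, as the interface text tells. Its arguments: {"type":"object","properties":{"moves":{"type":"array","items":{"type":"array","items":{"type":"number"}}},"claw":{"type":"number"},"force":{"type":"number"}},"required":["moves"]}

```bash
mkdir -p pics; ls
python3 - <<'E'
from workcell import *
import cv2
for n in("side","top"):
    cv2.imwrite(f"pics/{n}0.png",camera(n)[:,:,::-1])
    c=get_calibration(n);print(c)
    import numpy as np
    R=cv2.Rodrigues(np.array(c["rvec"],float))[0];print(-R.T@np.array(c["tvec"]))
print(get_obs())
E
```

```text
pics
{'fx': 362.7509137931328, 'fy': 362.7509137931328, 'cx': 256.68382598218017, 'cy': 189.63415296593385, 'rvec': array([ 0.74496352, -2.34206967,  1.39069762]), 'tvec': array([0.36862455, 0.25430168, 0.46812995])}
[0.12963974 0.4487263  0.44892906]
{'fx': 384.32537752714614, 'fy': 384.32537752714614, 'cx': 259.218916012251, 'cy': 193.50240461537385, 'rvec': array([ 2.13986737, -2.14990039,  0.12831431]), 'tvec': array([-0.15387724,  0.5372448 ,  0.85605767])}
[ 0.41710957 -0.16936628  0.91786687]
{'time': 0.1, 'q': array([ 7.68916383e+01,  5.00806858e+00,  1.00422060e+01,  9.50974906e+01,
       -2.23094824e-04,  8.99980216e+01]), 'qd': array([ 0.0077965 , -0.10348496,  0.11345661,  0.0386481 , -0.06129808,
       -0.05909685]), 'joint_efforts': array([ 1.09509499e-03, -5.21559548e+01,  4.65653551e+01,  1.61364576e-02,
        6.49944423e-05, -5.39489520e-06]), 'ee_pos': array([0.12469879, 0.53550218, 0.23068156]), 'tcp_rot': array([-1.79936647e+02,  2.20907102e-04,  1.66893617e+02]), 'wrist_force': array([ 1.03450735, -0.68335437,  0.17715035]), 'torque': array([-0.02397346, -0.01800136,  0.06216103]), 'grasp_force': 0.0, 'opening': 0.08530969724317453}
```

View pics/side0.png

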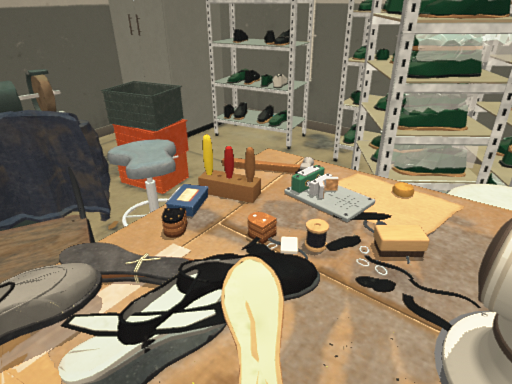

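View pics/top0.png

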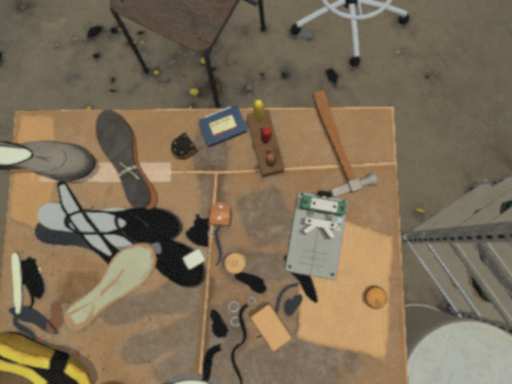

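Side view: the red awl (228,160) stands between the yellow awl (208,155) and the dark awl (250,160). The heel is at (262,226) and the jig at (328,195). Top view: red awl at (266,133), heel at (221,213), jig at (317,235) and spool at (235,263). I'll enlarge the parts that matter.

```bash
cat > h.py <<'E'
import numpy as np, cv2
from workcell import *
C={n:get_calibration(n) for n in("side","top")}
def cam(n):
    c=C[n];K=np.array([[c["fx"],0,c["cx"]],[0,c["fy"],c["cy"]],[0,0,1.]])
    R=cv2.Rodrigues(np.array(c["rvec"]))[0];t=np.array(c["tvec"]);return K,R,t
def ray(n,p):
    K,R,t=cam(n);return -R.T@t,R.T@np.linalg.solve(K,[p[0],p[1],1.])
def onz(n,p,z):
    o,d=ray(n,p);return o+d*(z-o[2])/d[2]
def tri(ps,pt):
    P=[]
    for n in("side","top"):
        K,R,t=cam(n);P.append(K@np.c_[R,t])
    X=cv2.triangulatePoints(P[0],P[1],np.array(ps,float).reshape(2,1),np.array(pt,float).reshape(2,1)).ravel()
    return X[:3]/X[3]
def proj(n,X):
    K,R,t=cam(n);return cv2.projectPoints(np.atleast_2d(np.array(X,float)),cv2.Rodrigues(R)[0],t,K,None)[0].reshape(-1,2)
def crop(img,x0,y0,w,h,s,f):
    cv2.imwrite(f,cv2.resize(img[y0:y0+h,x0:x0+w,::-1],None,fx=s,fy=s,interpolation=cv2.INTER_CUBIC))
E
python3 - <<'E'
from h import *
t=camera("top");s=camera("side");np.savez("i0.npz",t=t,s=s)
crop(t,200,90,160,200,3,"pics/tc.png"); 
crop(s,150,130,240,130,3.3,"pics/sc.png")
E
```

```text
(no output)
```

View pics/tc.png

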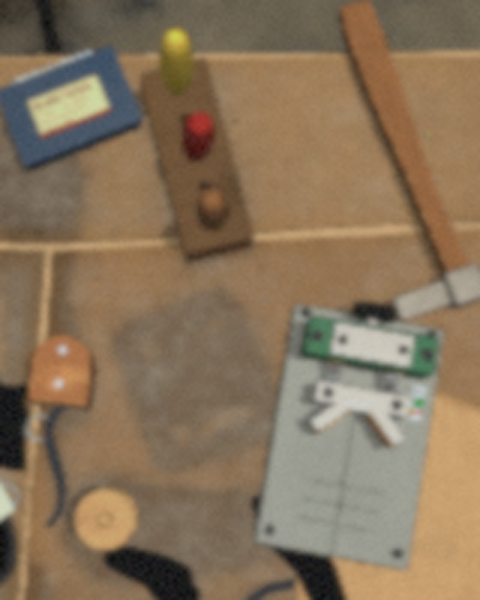

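View pics/sc.png

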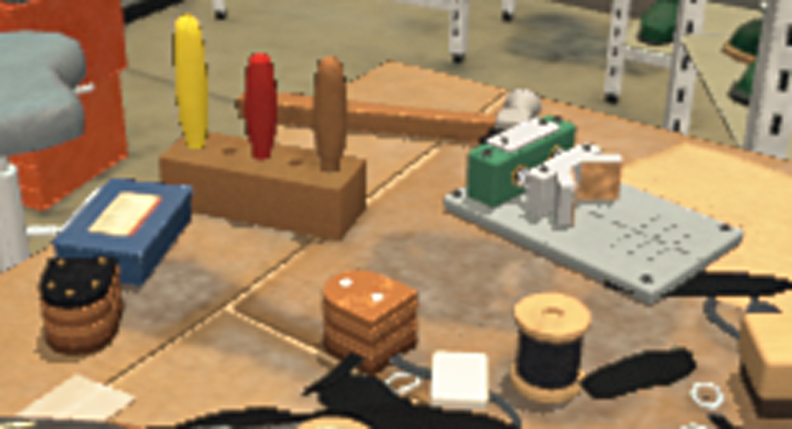

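Top crop: heel marks at (62,350) and (57,383), round back up. Red awl top at (200,128), with the block's four corners and the jig bed clearly visible. Side crop: marks at (346,282) and (377,297), red awl from (260,55) to (262,157), empty holes at (230,151) and (296,163).

```bash
cat > m.py <<'E'
from h import *
d=np.load("i0.npz");t,s=d["t"],d["s"]
f3=lambda x,y:(200+(x+.5)/3-.5,90+(y+.5)/3-.5)
fs=lambda x,y:(150+(x+.5)/3.3-.5,130+(y+.5)/3.3-.5)
def mark(im,p,r=3):
    # local bright (blue channel) centroid
    x0,y0=int(round(p[0])),int(round(p[1]));w=im[y0-r:y0+r+1,x0-r:x0+r+1,2].astype(float)
    w=np.clip(w-(w.min()+.4*(w.max()-w.min())),0,None);Y,X=np.mgrid[-r:r+1,-r:r+1]
    return np.array([x0+(w*X).sum()/w.sum(),y0+(w*Y).sum()/w.sum()])
for nm,a,b in(("back",(346,282),(62,350)),("front",(377,297),(57,383))):
    ps,pt=mark(s,fs(*b) if 0 else fs(*a)),mark(t,f3(*b))
    X=tri(ps,pt);print(nm,ps,pt,X.round(4),"repr",(proj("side",X)[0]-ps).round(2),(proj("top",X)[0]-pt).round(2),"top z42",onz("top",pt,.042).round(4),"side z42",onz("side",ps,.042).round(4))
# red handle
def big(m):
    n,l,st,c=cv2.connectedComponentsWithStats(m.astype(np.uint8));i=1+st[1:,4].argmax();return l==i,st[i],c[i]
for n,im,box in(("side",s,(215,140,245,185)),("top",t,(255,120,280,150))):
    a=im.astype(int);m=(a[...,0]>90)&(a[...,1]<.5*a[...,0])&(a[...,2]<.5*a[...,0]);z=np.zeros_like(m);z[box[1]:box[3],box[0]:box[2]]=1
    mm,st,c=big(m&z);ys,xs=np.nonzero(mm);print(n,"red",st,c.round(2))
    for y in range(ys.min(),ys.max()+1,1 if n=="top" else 3):print((y,xs[ys==y].min(),xs[ys==y].max()),end=" ")
    print()
# block corners (top face z=.045) from top; and side check
for q in((143,75),(205,60),(252,240),(190,257)):print("blk",onz("top",f3(*q),.045).round(4))
for q in((160,157),(205,135),(367,157),(345,188)):print("blk side",onz("side",fs(*q),.045).round(4))
for q in((230,151),(296,163)):print("hole side",onz("side",fs(*q),.045).round(4))
for q in((293,305),(442,330),(407,567),(258,543)):print("bed",onz("top",f3(*q),.012).round(4))
for q in((743,235),(650,297),(445,195)):print("bed side",onz("side",fs(*q),.012).round(4))
for q in ((345,540),(356,420)): print("centreline",onz("top",f3(*q),.012).round(4))
for q in ((313,428),(398,440)): print("horn",onz("top",f3(*q),.047).round(4))
E
python3 m.py
```

```text
back [254.29824561 215.13815789] [220.36404834 206.17673716] [ 0.5067 -0.0673  0.0417] repr [-0.07 -0.01] [0.03 0.05] top z42 [ 0.5067 -0.0673  0.042 ] side z42 [ 0.5062 -0.0669  0.042 ]
front [263.80326652 219.47587231] [219.08548387 217.39032258] [ 0.4809 -0.0647  0.042 ] repr [-0.09 -0.01] [0.03 0.06] top z42 [ 0.481  -0.0646  0.042 ] side z42 [ 0.4807 -0.0647  0.042 ]
side red [224 146  10  32 252] [228.67 161.33]
(146, np.int64(227), np.int64(230)) (149, np.int64(226), np.int64(231)) (152, np.int64(225), np.int64(232)) (155, np.int64(225), np.int64(232)) (158, np.int64(224), np.int64(233)) (161, np.int64(224), np.int64(233)) (164, np.int64(224), np.int64(233)) (167, np.int64(225), np.int64(233)) (170, np.int64(225), np.int64(232)) (173, np.int64(226), np.int64(232)) (176, np.int64(227), np.int64(231)) 
top red [262 128   9   8  62] [266.1  131.42]
(128, np.int64(263), np.int64(268)) (129, np.int64(262), np.int64(269)) (130, np.int64(262), np.int64(270)) (131, np.int64(262), np.int64(270)) (132, np.int64(262), np.int64(270)) (133, np.int64(263), np.int64(270)) (134, np.int64(263), np.int64(270)) (135, np.int64(265), np.int64(269)) 
blk [ 0.723  -0.1292  0.045 ]
blk [ 0.7348 -0.178   0.045 ]
blk [ 0.5904 -0.2132  0.045 ]
blk [ 0.5774 -0.1654  0.045 ]
blk side [ 0.7212 -0.1252  0.045 ]
blk side [ 0.719  -0.1737  0.045 ]
blk side [ 0.5926 -0.2146  0.045 ]
blk side [ 0.5771 -0.1647  0.045 ]
hole side [ 0.6843 -0.1633  0.045 ]
hole side [ 0.6305 -0.1761  0.045 ]
bed [ 0.5443 -0.2467  0.012 ]
bed [ 0.5237 -0.3636  0.012 ]
bed [ 0.3407 -0.3306  0.012 ]
bed [ 0.3591 -0.2166  0.012 ]
bed side [ 0.3358 -0.3205  0.012 ]
bed side [ 0.3579 -0.2057  0.012 ]
bed side [ 0.5439 -0.2495  0.012 ]
centreline [ 0.3612 -0.2836  0.012 ]
centreline [ 0.4533 -0.2943  0.012 ]
horn [ 0.4461 -0.2571  0.047 ]
horn [ 0.4369 -0.3205  0.047 ]
```

Marks triangulate to 42 mm high and 26 mm apart, which agrees with the text. Next I'll refine the jig edges with line fits and check the awl axis.

```bash
cat > m2.py <<'E'
from m import *
print("-----")
B=np.array([.657,-.1705])
for z in(.045,.086,.127):print("awl proj",z,proj("side",[*B,z])[0].round(1),proj("top",[*B,z])[0].round(1))
# subpixel edges in top: along given approx edge in crop coords, find max gradient along normal
g=cv2.GaussianBlur(t,(0,0),.8).astype(np.float32)
hsv=cv2.cvtColor(t,cv2.COLOR_RGB2HSV)
def edge(im,a,b,chan,r=4):
    a,b=np.array(a),np.array(b);u=(b-a)/np.linalg.norm(b-a);n=np.array([-u[1],u[0]]);pts=[]
    for k in np.linspace(.1,.9,40):
        p=a+(b-a)*k;o=np.arange(-r,r+.01,.25);q=p+o[:,None]*n
        v=cv2.remap(chan,q[:,0].astype(np.float32).reshape(1,-1),q[:,1].astype(np.float32).reshape(1,-1),cv2.INTER_LINEAR).ravel()
        gr=np.abs(np.gradient(v));pts.append(p+o[gr.argmax()]*n)
    return np.array(pts)
sat=g[...,0]-g[...,2]  # brown-ness
def fit(n,im,a,b,z,chan):
    P=edge(im,a,b,chan);W=np.array([onz(n,p,z)[:2] for p in P]).astype(np.float32)
    l=cv2.fitLine(W,cv2.DIST_HUBER,0,.001,.001).ravel();d=l[:2]*np.sign(l[0] if abs(l[0])>abs(l[1]) else l[1])
    return l[2:],d,np.degrees(np.arctan2(d[1],d[0]))
def X(L,M):
    k=np.linalg.solve(np.c_[L[1],-M[1]],M[0]-L[0]);return L[0]+k[0]*L[1]
def rect(cs,z,ch):
    q=[f3(*c) for c in cs];L=[fit("top",t,q[i],q[(i+1)%4],z,ch) for i in range(4)]
    print("angles",[round(float(l[2]),2) for l in L]);K=[X(L[i-1],L[i]) for i in range(4)]
    K=np.array(K);print("corners",K.round(4).tolist(),"centre",K.mean(0).round(4),"sides",[np.linalg.norm(K[i]-K[i-1]).round(4) for i in range(4)])
print("bed");rect([(293,305),(442,330),(407,567),(258,543)],.012,sat)
print("block");rect([(143,75),(205,60),(252,240),(190,257)],.045,g[...,0])
# green scale field and housing
a=t.astype(int);m=(a[...,1]>a[...,0]+15)&(a[...,1]>a[...,2]+8)
n,l,st,c=cv2.connectedComponentsWithStats(m.astype(np.uint8))
for i in range(1,n):
    if 290<c[i][0]<360 and 180<c[i][1]<240:print("green",st[i],c[i])
gs=cv2.GaussianBlur(s,(0,0),.6).astype(np.float32)
for nm,p,q in(("near",(743,235),(650,297)),("left",(650,297),(445,195))):
    L=fit("side",s,fs(*p),fs(*q),.012,(gs[...,0]-gs[...,2]));print("side",nm,L)
E
python3 m2.py|sed -n '/-----/,$p'
```

```text
-----
awl proj 0.045 [229.6 177.1] [265.  141.7]
awl proj 0.086 [228.9 162.1] [265.  136.8]
awl proj 0.127 [228.2 146.4] [265.  131.4]
bed
angles [79.1, -10.75, 83.14, -11.27]
corners [[0.5480999946594238, -0.24789999425411224], [0.5253000259399414, -0.3662000000476837], [0.33980000019073486, -0.3310000002384186], [0.35440000891685486, -0.2092999964952469]] centre [ 0.4419 -0.2886] sides [np.float32(0.1975), np.float32(0.1205), np.float32(0.1888), np.float32(0.1226)]
block
angles [113.8, 14.02, 103.14, 13.19]
corners [[0.7231000065803528, -0.1234000027179718], [0.7465999722480774, -0.17649999260902405], [0.5853999853134155, -0.2168000042438507], [0.5717999935150146, -0.15889999270439148]] centre [ 0.6567 -0.1689] sides [np.float32(0.1554), np.float32(0.0581), np.float32(0.1662), np.float32(0.0595)]
green [301 195  11  15 113] [305.78761062 202.09734513]
green [335 202  11  13  98] [340.5        208.21428571]
green [316 210  12   3  16] [321.5 211. ]
green [337 222   5   4  16] [339.1875 223.6875]
side near (array([ 0.34339193, -0.2526058 ], dtype=float32), array([0.16289416, 0.98664355], dtype=float32), np.float32(80.62507))
side left (array([ 0.43979433, -0.21194457], dtype=float32), array([ 0.98251593, -0.1861785 ], dtype=float32), np.float32(-10.729849))
```

servo_tool(
  moves=[
    [2, -2.6, 0, 0.02],
    [4.6, -6.1, 0, 0.04],
    [7.6, -10.1, 0, 0.07],
    [10.6, -14.1, 0, 0.1],
    [13.6, -18, 0, 0.12],
    [16.6, -22, 0, 0.15],
    [19.6, -26, 0, 0.18],
    [22.6, -30, 0, 0.2],
    [25.6, -34, 0, 0.23],
    [28.6, -38, 0, 0.26],
    [31.6, -42, 0, 0.28],
    [34.6, -46, 0, 0.31],
    [37.6, -50, 0, 0.33],
    [40.6, -54, 0, 0.36],
    [43.6, -58, 0, 0.38],
    [46.6, -62, 0, 0.41],
    [49.2, -65.4, 0, 0.43],
    [51.5, -68.4, 0, 0.45],
    [53.2, -70.6, 0, 0.466],
    [53.2, -70.6, 0, 0.466],
  ],
  claw=0,
)

```text
time: 1.87
ee_pos: [0.6215, -0.125, 0.231]
tcp_rot: [180.0, -0.0, -166.4]
wrist_force: [0.9, 1.5, 0.7]
opening: 0.0852
grasp_force: 0.0
```

servo_tool(
  moves=[
    [0, 0, 0, 0],
    [0, 0, 0, 0],
  ],
)

```text
time: 2.03
ee_pos: [0.6212, -0.1248, 0.2288]
tcp_rot: [179.9, -0.2, -166.6]
wrist_force: [0.1, -0.1, -0.5]
opening: 0.0857
grasp_force: 0.0
```

servo_tool(
  moves=[
    [1.8, -2.3, 0, 0],
    [3.6, -4.6, 0, 0],
    [3.6, -4.6, 0, 0],
    [3.6, -4.6, 0, 0],
    [3.6, -4.6, 0, 0],
  ],
)

```text
time: 2.45
ee_pos: [0.6563, -0.1679, 0.2318]
tcp_rot: [180.0, 0.0, -166.4]
wrist_force: [-0.2, -0.4, -0.1]
opening: 0.0851
grasp_force: 0.0
```

Run:
```python
from h import *
print(get_obs()["ee_pos"],get_obs()["tcp_rot"],get_obs()["q"])
a=camera("side");np.save("s1.npy",a);crop(a,170,60,160,140,4,"pics/s1.png")
```

```text
[ 0.65625267 -0.16789769  0.23181187] [ 1.79989445e+02  1.31339989e-02 -1.66373310e+02] [-1.43574113e+01  2.39707618e+01  3.30194410e+01  9.90420335e+01
  1.54837375e-02 -2.79841015e+01]
```

View pics/s1.png

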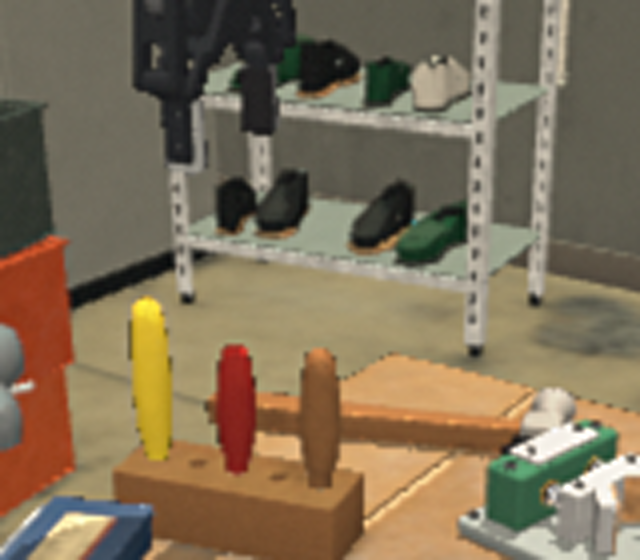

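The gripper (finger tips at about (180,160) and (258,130)) straddles the red awl column (237). Next I descend and grip.

servo_tool(
  moves=[
    [0.1, -0.2, -2, 0],
    [0.1, -0.2, -5, 0],
    [0.1, -0.2, -8, 0],
    [0.1, -0.2, -11, 0],
    [0.1, -0.2, -13, 0],
    [0.1, -0.2, -14.6, 0],
    [0.1, -0.2, -15.6, 0],
    [0.1, -0.2, -16.1, 0],
    [0.1, -0.2, -16.1, 0],
    [0.1, -0.2, -16.1, 0],
  ],
)

```text
time: 3.33
ee_pos: [0.658, -0.1707, 0.0716]
tcp_rot: [-180.0, 0.1, -166.4]
wrist_force: [-0.2, -0.3, -0.1]
opening: 0.0855
grasp_force: 0.0
```

servo_tool(
  moves=[
    [0, 0, 0, 0],
    [0, 0, 0, 0],
    [0, 0, 0, 0],
    [0, 0, 0, 0],
    [0, 0, 0, 0],
    [0, 0, 0, 0],
    [0, 0, 0, 0],
    [0, 0, 0, 0],
    [0, 0, 0, 0],
    [0, 0, 0, 0],
  ],
  claw=1,
  force=40,
)

```text
time: 4.17
ee_pos: [0.6578, -0.1709, 0.0705]
tcp_rot: [-180.0, 0.0, -166.4]
wrist_force: [-1.0, 0.7, 3.2]
opening: 0.0228
grasp_force: 39.1
```

servo_tool(
  moves=[
    [0, 0, 0.8, 0],
    [0, 0, 2, 0],
    [0, 0, 4, 0],
    [0, 0, 6, 0],
    [0, 0, 8, 0],
    [-1.5, 1, 9.5, 0],
    [-4, 2.8, 10, 0],
    [-7, 4.8, 10, 0],
    [-10, 6.9, 9, 0],
    [-12.6, 8.7, 8, 0],
    [-14.3, 9.8, 7, 0],
    [-15.1, 10.4, 6, 0],
    [-15.1, 10.4, 5.5, 0],
    [-15.1, 10.4, 5.5, 0],
    [-15.1, 10.4, 5.5, 0],
    [-15.1, 10.4, 5.5, 0],
  ],
)

```text
time: 5.5
ee_pos: [0.5076, -0.0674, 0.1261]
tcp_rot: [-180.0, 0.1, -166.4]
wrist_force: [0.6, -0.3, 0.5]
opening: 0.0229
grasp_force: 39.3
```

Run:
```python
from h import *
o=get_obs();print(o["ee_pos"],o["opening"],o["grasp_force"])
a=camera("side");t=camera("top");np.savez("i2.npz",t=t,s=a)
A=cv2.resize(a[140:240,200:300],None,fx=4,fy=4,interpolation=2);B=cv2.resize(t[150:250,170:270],None,fx=4,fy=4,interpolation=2)
cv2.imwrite("pics/p2.png",np.hstack([A,B])[:,:,::-1])
```

```text
[ 0.50764719 -0.06742837  0.12610443] 0.02287568048468922 39.27290792846179
```

View pics/p2.png

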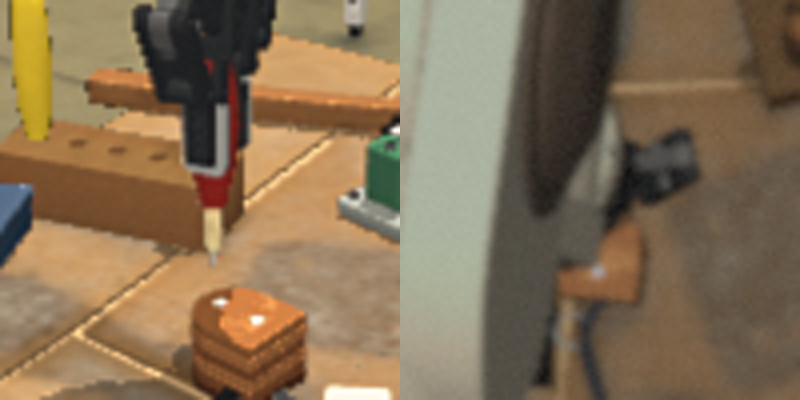

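The awl tip is at crop (212,264) in the side view, over the back mark at (220,302). In the top view the arm hides the tip.

Run:
```python
from h import *
tip=(200+212.5/4-.5,140+266/4-.5); z=.1261-.0615
P=onz("side",tip,z);print(P, onz("side",tip,z+.001))
for zz in(z,z+.036,z+.08):print(zz,(proj("side",[P[0],P[1],zz])[0]-[199.5,139.5])*4)
o=np.array([.5076,-.0674]);print("tcp axis proj",(proj("side",[*o,z])[0]-[199.5,139.5])*4)
# ferrule columns
a=np.load("i2.npz")["s"].astype(int)
for r in range(190,208):print(r,[tuple(int(v) for v in a[r,c]) for c in range(250,257)])
```

```text
[ 0.50848178 -0.0645185   0.0646    ] [ 0.50749605 -0.06318306  0.0656    ]
0.06459999999999999 [212.5 266. ]
0.1006 [211.70266665 204.37865801]
0.1446 [210.67545575 124.99139334]
tcp axis proj [217.18773102 264.13238986]
190 [(122, 52, 39), (121, 28, 24), (124, 26, 22), (126, 27, 24), (125, 28, 24), (123, 26, 22), (113, 33, 25)]
191 [(122, 60, 46), (125, 47, 36), (129, 47, 35), (132, 49, 34), (129, 47, 35), (121, 36, 28), (105, 55, 33)]
192 [(125, 83, 51), (173, 132, 91), (194, 151, 105), (198, 153, 106), (188, 148, 104), (127, 89, 60), (100, 65, 39)]
193 [(123, 87, 51), (198, 171, 118), (225, 194, 135), (231, 199, 139), (220, 192, 134), (135, 109, 73), (97, 66, 38)]
194 [(121, 85, 50), (198, 174, 121), (224, 195, 137), (226, 197, 137), (223, 199, 139), (137, 113, 76), (95, 63, 36)]
195 [(121, 83, 51), (190, 164, 116), (209, 181, 127), (217, 189, 133), (222, 198, 139), (136, 112, 74), (92, 60, 35)]
196 [(118, 80, 48), (184, 158, 110), (200, 175, 123), (212, 185, 129), (219, 192, 135), (137, 110, 74), (88, 58, 33)]
197 [(117, 79, 48), (181, 156, 110), (201, 174, 122), (206, 180, 126)
[... 555 characters left out ...]
 94, 61), (186, 165, 115), (202, 182, 133), (184, 159, 114), (171, 139, 102), (176, 141, 104)]
203 [(156, 121, 81), (152, 117, 80), (159, 136, 107), (172, 159, 138), (156, 132, 104), (167, 130, 93), (177, 139, 98)]
204 [(183, 140, 96), (182, 141, 97), (165, 139, 110), (173, 159, 144), (185, 134, 105), (181, 134, 93), (184, 142, 96)]
205 [(194, 149, 101), (194, 150, 102), (167, 139, 108), (172, 159, 143), (188, 147, 110), (186, 142, 94), (187, 144, 96)]
206 [(195, 149, 100), (194, 147, 100), (174, 137, 99), (175, 147, 118), (188, 146, 103), (190, 145, 97), (192, 149, 101)]
207 [(198, 150, 100), (198, 150, 99), (194, 149, 99), (191, 148, 101), (193, 149, 100), (196, 152, 102), (194, 151, 104)]
```

The single side view leaves height and depth coupled. I'll carry the awl left, where the top camera can see under the gripper, and triangulate its tip there.

servo_tool(
  moves=[
    [-1, 2, 1, 0],
    [-2, 5, 2, 0],
    [-3, 9, 3, 0],
    [-4, 13, 3, 0],
    [-5, 17, 3, 0],
    [-6, 21, 3, 0],
    [-7, 25, 3, 0],
    [-8, 27.7, 3, 0],
    [-8, 29, 3, 0],
    [-8, 29, 3, 0],
    [-8, 29, 3, 0],
    [-8, 29, 3, 0],
  ],
)

```text
time: 6.6
ee_pos: [0.4272, 0.2222, 0.1553]
tcp_rot: [-180.0, -0.0, -166.5]
wrist_force: [0.2, 0.1, 0.4]
opening: 0.0227
grasp_force: 39.4
```

Run:
```python
from h import *
o=get_obs();p=o["ee_pos"];print(p,o["tcp_rot"])
a=camera("side");t=camera("top");np.savez("i3.npz",t=t,s=a)
e=np.array([*p[:2],p[2]-.0615]);print(proj("side",e),proj("top",e))
out=[]
for n,im in(("side",a),("top",t)):
    c=proj(n,e)[0].round().astype(int)-25;print(n,c);c=np.maximum(c,0)
    out.append(cv2.resize(im[c[1]:c[1]+50,c[0]:c[0]+50],(400,400),interpolation=2))
cv2.imwrite("pics/p3.png",np.hstack(out)[:,:,::-1])
```

```text
[0.4272178  0.22223614 0.15529898] [-1.79976433e+02 -1.31061020e-02 -1.66452633e+02]
[[175.08898473 296.36674945]] [[ 82.32908603 241.36881435]]
side [150 271]
top [ 57 216]
```

View pics/p3.png

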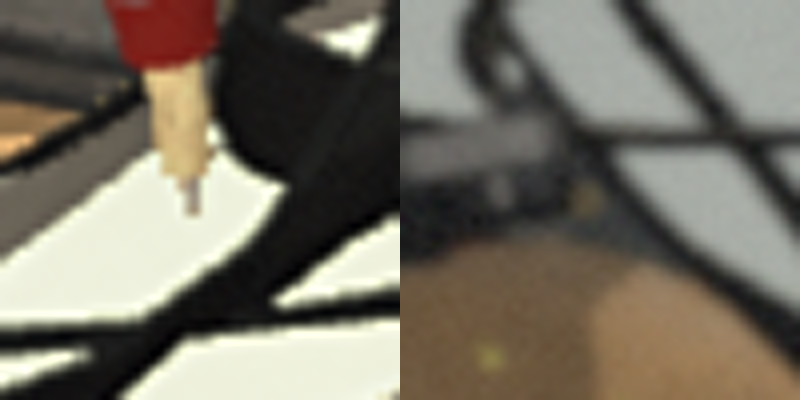

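Side: the tip is at crop (193,213), which is full (173.7,297.2). Top: the brass ferrule peeks out at crop (185,198) beside the gripper.

Run:
```python
from h import *
d=np.load("i3.npz");t,s=d["t"].astype(int),d["s"].astype(int)
p=np.array([.4272,.2222,.1553-.0615])
for k in(0,.01,.02,.036):print(k,proj("side",p+[0,0,k]).round(2),proj("top",p+[0,0,k]).round(2))
for r in range(236,246):print(r,[int(v[0]-v[2]) for v in t[r,74:90]],[int(v.sum()//3) for v in t[r,74:90]])
tip=((193.5)/8-.5+150,213.5/8-.5+271)
for dz in(0,-.002,-.004):print(dz,onz("side",tip,p[2]+dz)-p)
for r in (282,286,290,293,295,296,297,298,299):print(r,[int(v[0])*0+int(v[2]) for v in s[r,166:182]])
```

```text
0 [[175.12 296.36]] [[ 82.35 241.38]]
0.01 [[174.26 290.76]] [[ 80.12 241.33]]
0.02 [[173.39 285.05]] [[ 77.84 241.28]]
0.036 [[171.95 275.68]] [[ 74.07 241.19]]
236 [1, 0, -1, 1, 0, -1, 0, 1, 1, -2, 0, 2, 1, 2, 1, 1] [69, 57, 52, 48, 50, 53, 40, 37, 38, 61, 101, 136, 155, 164, 165, 164]
237 [1, -2, -1, 0, -2, -1, -2, -2, -3, 1, 1, 2, 2, 2, 1, 1] [58, 49, 50, 46, 45, 51, 47, 40, 38, 40, 76, 115, 146, 162, 167, 169]
238 [-1, -2, 1, -1, 4, 6, 6, 5, -2, -1, 1, 0, 3, -1, 3, 1] [54, 51, 40, 33, 49, 57, 60, 53, 41, 36, 58, 90, 123, 151, 163, 168]
239 [-2, 0, 0, 0, 12, 16, 17, 16, 4, -3, 2, 1, 0, 0, 2, 1] [51, 50, 43, 38, 46, 65, 71, 67, 52, 38, 41, 62, 95, 127, 152, 163]
240 [0, -1, 2, 5, 14, 24, 26, 20, 10, 3, -2, 1, 1, 1, 1, 2] [46, 45, 38, 39, 55, 67, 74, 76, 64, 48, 45, 44, 62, 93, 129, 154]
241 [0, -1, -2, 7, 16, 24, 27, 22, 10, 2, -2, -3, -3, -1, 2, 0] [36, 35, 36, 31, 54, 70, 75, 74, 68, 57, 50, 41, 43, 67, 98, 133]
242 [-3, -1, 4, 6, 13, 21, 23, 16, 6, -1, -1, -2, -1, 0, 0, 2] [32, 38, 39, 43, 58, 71, 71, 70, 66, 59, 55, 46, 39, 44, 72, 103]
243 [3, 4, 2, 2, 5, 10, 9, 5, -2, -1, -2
[... 505 characters left out ...]
 121, 89, 40, 17, 18, 20, 19, 22]
286 [82, 81, 82, 112, 122, 118, 134, 129, 113, 103, 120, 61, 16, 16, 21, 22]
290 [81, 102, 173, 208, 152, 129, 130, 127, 114, 98, 108, 197, 151, 68, 16, 13]
293 [223, 223, 221, 222, 213, 211, 148, 123, 122, 198, 223, 222, 221, 226, 222, 213]
295 [220, 220, 219, 219, 221, 224, 214, 155, 135, 210, 223, 220, 220, 220, 220, 222]
296 [220, 219, 219, 219, 220, 223, 224, 156, 133, 211, 224, 221, 220, 220, 221, 223]
297 [220, 219, 220, 220, 220, 222, 222, 154, 132, 208, 222, 221, 220, 220, 222, 228]
298 [220, 219, 220, 220, 220, 221, 223, 213, 211, 222, 221, 221, 221, 222, 226, 229]
299 [219, 220, 220, 220, 221, 220, 221, 222, 222, 222, 221, 221, 222, 225, 228, 198]
```

Two views put the tip about (+1.3, +1.5, -1.5) mm from the tool axis. I'll go back, hover 5 mm above the back mark and check.

servo_tool(
  moves=[
    [1, -2, 0, 0],
    [2, -5, 0, 0],
    [3, -9, 0, 0],
    [4, -13, 0, 0],
    [5, -17, 0, 0],
    [6, -21, 0, 0],
    [7, -25, -1, 0],
    [7.5, -27.7, -2.5, 0],
    [7.8, -29.1, -4, 0],
    [7.8, -29.1, -4.8, 0],
    [7.8, -29.1, -4.8, 0],
    [7.8, -29.1, -4.8, 0],
    [7.8, -29.1, -4.8, 0],
  ],
)

```text
time: 7.78
ee_pos: [0.5049, -0.0675, 0.1082]
tcp_rot: [-180.0, 0.1, -166.4]
wrist_force: [-0.1, -0.4, -0.1]
opening: 0.0231
grasp_force: 39.4
```

Run:
```python
from h import *
o=get_obs();p=o["ee_pos"];print(p)
s=camera("side").astype(int);np.save("s4.npy",s)
for z in (.044,.0455,.047):print("proj above back mark",z,proj("side",[.5067,-.0673,z]).round(2))
for r in range(203,219):print(r,[int(v[2]) for v in s[r,246:262]])
```

```text
[ 0.50486798 -0.06748056  0.1082318 ]
proj above back mark 0.044 [[254.21 214.17]]
proj above back mark 0.0455 [[254.21 213.56]]
proj above back mark 0.047 [[254.2  212.95]]
203 [66, 58, 75, 80, 82, 82, 104, 124, 131, 140, 110, 105, 109, 109, 112, 116]
204 [84, 87, 91, 93, 95, 97, 106, 117, 126, 135, 108, 98, 102, 103, 108, 113]
205 [88, 93, 96, 98, 102, 102, 103, 117, 124, 130, 108, 98, 101, 104, 110, 113]
206 [91, 96, 99, 100, 100, 99, 104, 123, 128, 126, 108, 103, 107, 112, 118, 121]
207 [97, 100, 101, 102, 100, 99, 106, 124, 132, 126, 106, 105, 110, 113, 118, 119]
208 [100, 102, 103, 102, 102, 101, 105, 126, 134, 126, 106, 104, 103, 104, 106, 108]
209 [103, 103, 104, 103, 104, 99, 100, 128, 137, 128, 105, 105, 106, 107, 109, 111]
210 [99, 100, 99, 99, 101, 98, 87, 119, 133, 116, 102, 105, 108, 109, 108, 110]
211 [102, 99, 98, 102, 104, 106, 98, 107, 140, 114, 100, 91, 83, 98, 100, 102]
212 [102, 104, 105, 108, 110, 109, 103, 98, 141, 96, 61, 54, 51, 56, 59, 71]
213 [106, 109, 112, 111, 98, 85, 63, 67, 134, 87, 45, 41, 42, 47, 60, 70]
214 [110, 111, 114, 92, 64, 50, 41, 63, 115, 105, 59, 43, 48, 64, 70, 70]
215 [111, 113, 92, 60, 46, 40, 58, 154, 206, 209, 112, 49, 60, 70, 72, 70]
216 [112, 112, 77, 49, 43, 44, 48, 96, 124, 113, 65, 44, 52, 68, 71, 69]
217 [109, 99, 61, 46, 46, 47, 45, 51, 55, 49, 44, 61, 67, 71, 71, 67]
218 [110, 91, 58, 44, 48, 47, 45, 45, 45, 45, 44, 52, 69, 70, 74, 68]
```

servo_tool(
  moves=[
    [0.05, -0.05, 0, 0],
    [0.05, -0.05, -0.2, 0],
    [0.05, -0.05, -0.4, 0],
    [0.05, -0.05, -0.5, 0],
    [0.05, -0.05, -0.5, 0],
  ],
)

```text
time: 8.25
ee_pos: [0.5056, -0.0681, 0.1029]
tcp_rot: [-180.0, 0.1, -166.4]
wrist_force: [-0.2, 0.6, 5.5]
opening: 0.0229
grasp_force: 40.2
```

Run:
```python
from h import *
o=get_obs();print(o["ee_pos"],o["wrist_force"])
s=camera("side").astype(int)
for r in range(208,219):print(r,[int(v[2]) for v in s[r,248:262]])
```

```text
[ 0.50557892 -0.06813675  0.10290339] [-0.19039728  0.61685834  5.48375421]
208 [104, 102, 102, 99, 105, 123, 129, 127, 109, 105, 104, 104, 106, 108]
209 [103, 103, 102, 100, 108, 125, 132, 126, 107, 105, 107, 109, 110, 111]
210 [99, 98, 99, 100, 108, 129, 133, 127, 107, 105, 107, 109, 108, 110]
211 [98, 101, 106, 106, 107, 130, 136, 129, 106, 91, 84, 97, 99, 103]
212 [105, 108, 109, 107, 97, 112, 132, 100, 67, 52, 49, 57, 59, 72]
213 [112, 112, 98, 84, 61, 74, 135, 85, 45, 41, 45, 64, 66, 68]
214 [113, 92, 63, 50, 42, 73, 141, 111, 59, 45, 63, 71, 70, 69]
215 [92, 60, 45, 43, 54, 127, 159, 167, 92, 47, 50, 66, 72, 72]
216 [78, 49, 43, 44, 48, 87, 103, 94, 57, 43, 45, 65, 75, 76]
217 [61, 46, 48, 46, 46, 51, 56, 47, 44, 43, 49, 72, 81, 77]
218 [58, 44, 45, 47, 47, 47, 47, 45, 44, 49, 69, 76, 73, 72]
```

Contact is on the mark at 5.5 N. I'll press slightly more, lift, and go on to the front mark.

servo_tool(
  moves=[
    [0, 0, -0.08, 0],
    [0, 0, -0.08, 0],
    [0, 0, -0.08, 0],
  ],
)

```text
time: 8.55
ee_pos: [0.5058, -0.0682, 0.1027]
tcp_rot: [-180.0, 0.1, -166.4]
wrist_force: [-0.8, 0.7, 7.7]
opening: 0.0229
grasp_force: 40.7
```

servo_tool(
  moves=[
    [0, 0, 0.6, 0],
    [0, 0, 1.2, 0],
    [-1.3, 0.13, 1.2, 0],
    [-2.58, 0.26, 1, 0],
    [-2.58, 0.26, 0.6, 0],
    [-2.58, 0.26, 0.6, 0],
    [-2.58, 0.26, 0.6, 0],
  ],
)

```text
time: 9.13
ee_pos: [0.4798, -0.0659, 0.1074]
tcp_rot: [-180.0, 0.0, -166.4]
wrist_force: [0.2, -0.4, -0.2]
opening: 0.0228
grasp_force: 39.4
```

Run:
```python
from h import *
o=get_obs();p=o["ee_pos"];print(p,o["wrist_force"])
s=camera("side").astype(int)
zt=p[2]-.0609;print("tip z",zt,proj("side",[.4809,-.0647,zt]).round(2))
for r in range(206,223):print(r,[int(v[2]) for v in s[r,255:272]])
```

```text
[ 0.47976344 -0.06585779  0.1074238 ] [ 0.22365004 -0.43601804 -0.18352131]
tip z 0.046523801204007155 [[263.73 217.58]]
206 [99, 101, 104, 109, 112, 118, 123, 126, 134, 139, 136, 112, 114, 116, 114, 114, 112]
207 [102, 105, 106, 109, 114, 117, 120, 122, 128, 135, 137, 108, 111, 113, 116, 118, 114]
208 [107, 109, 107, 103, 103, 104, 108, 113, 120, 131, 133, 102, 104, 113, 118, 117, 113]
209 [103, 104, 106, 107, 108, 109, 111, 113, 118, 128, 128, 99, 104, 112, 121, 122, 120]
210 [100, 102, 105, 108, 109, 108, 110, 112, 123, 128, 125, 104, 103, 111, 113, 116, 115]
211 [103, 100, 95, 87, 97, 100, 101, 116, 128, 131, 124, 102, 97, 98, 96, 102, 108]
212 [81, 76, 73, 57, 58, 55, 62, 115, 133, 133, 123, 104, 102, 98, 96, 100, 114]
213 [68, 64, 66, 50, 45, 42, 51, 116, 136, 135, 124, 98, 102, 101, 99, 100, 110]
214 [153, 94, 54, 45, 45, 45, 48, 100, 134, 137, 121, 78, 68, 77, 93, 98, 105]
215 [255, 177, 75, 50, 44, 45, 43, 60, 106, 130, 86, 49, 46, 48, 58, 80, 94]
216 [176, 102, 69, 51, 47, 46, 41, 49, 107, 141, 81, 44, 44, 43, 46, 67, 74]
217 [75, 51, 50, 47, 48, 47, 44, 47, 103, 124, 70, 44, 43, 44, 48, 67, 70]
218 [49, 45, 47, 46, 47, 48, 42, 47, 90, 100, 67, 43, 44, 50, 64, 70, 70]
219 [46, 46, 47, 48, 48, 46, 45, 84, 159, 170, 134, 73, 63, 67, 71, 72, 70]
220 [47, 47, 48, 49, 47, 46, 44, 68, 164, 175, 120, 61, 51, 67, 70, 72, 72]
221 [48, 48, 46, 47, 48, 46, 44, 47, 84, 87, 62, 47, 62, 71, 74, 72, 59]
222 [49, 47, 49, 47, 48, 47, 46, 44, 47, 46, 43, 46, 68, 73, 74, 54, 39]
```

servo_tool(
  moves=[
    [0.02, -0.07, 0, 0],
    [0.02, -0.07, -0.25, 0],
    [0.02, -0.07, -0.45, 0],
    [0.02, -0.07, -0.5, 0],
    [0.02, -0.07, -0.55, 0],
    [0.02, -0.07, -0.55, 0],
  ],
)

```text
time: 9.68
ee_pos: [0.4802, -0.0666, 0.1028]
tcp_rot: [-180.0, 0.1, -166.4]
wrist_force: [-0.6, 0.2, 8.5]
opening: 0.0228
grasp_force: 40.4
```

Run:
```python
from h import *
o=get_obs();print(o["ee_pos"],o["wrist_force"])
s=camera("side").astype(int)
for r in range(214,223):print(r,[int(v[2]) for v in s[r,257:272]])
```

```text
[ 0.48021948 -0.06661533  0.10282891] [-0.60658385  0.23947096  8.45793718]
214 [66, 49, 46, 43, 50, 118, 133, 136, 125, 82, 67, 76, 93, 99, 103]
215 [77, 49, 46, 44, 52, 115, 136, 138, 126, 75, 49, 48, 58, 79, 94]
216 [69, 50, 46, 47, 45, 83, 128, 137, 101, 57, 44, 43, 45, 67, 75]
217 [48, 47, 46, 45, 43, 52, 107, 145, 85, 45, 45, 45, 48, 66, 68]
218 [47, 47, 47, 47, 41, 50, 107, 147, 89, 46, 42, 47, 65, 71, 70]
219 [47, 49, 47, 45, 45, 82, 158, 162, 128, 71, 44, 46, 68, 72, 72]
220 [48, 48, 45, 46, 43, 69, 164, 171, 119, 61, 45, 46, 67, 71, 72]
221 [46, 48, 47, 47, 44, 46, 82, 87, 63, 46, 63, 68, 73, 74, 59]
222 [48, 46, 48, 46, 46, 44, 46, 45, 44, 46, 68, 73, 75, 54, 41]
```

Both marks are pricked, at about 8 N each. Next I return the awl to its own hole.

servo_tool(
  moves=[
    [0, 0, 1.5, 0],
    [0, 0, 4, 0],
    [2, -1.2, 6.5, 0],
    [5, -2.9, 7, 0],
    [8.5, -5, 7, 0],
    [12, -7, 7, 0],
    [15, -8.8, 7, 0],
    [17, -10, 7, 0],
    [17.75, -10.43, 7, 0],
    [17.75, -10.43, 7, 0],
    [17.75, -10.43, 6, 0],
    [17.75, -10.43, 4, 0],
    [17.75, -10.43, 2.5, 0],
    [17.75, -10.43, 2.3, 0],
    [17.75, -10.43, 2.3, 0],
    [17.75, -10.43, 2.3, 0],
  ],
)

```text
time: 11.07
ee_pos: [0.6568, -0.1705, 0.126]
tcp_rot: [-180.0, 0.0, -166.4]
wrist_force: [0.4, -0.4, 0.5]
opening: 0.0228
grasp_force: 39.5
```

Run:
```python
from h import *
o=get_obs();print(o["ee_pos"],o["wrist_force"])
a=camera("side");np.save("s5.npy",a);crop(a,190,120,90,90,6,"pics/s5.png")
```

```text
[ 0.65682208 -0.17048079  0.12596423] [ 0.41660011 -0.35851641  0.46771911]
```

View pics/s5.png

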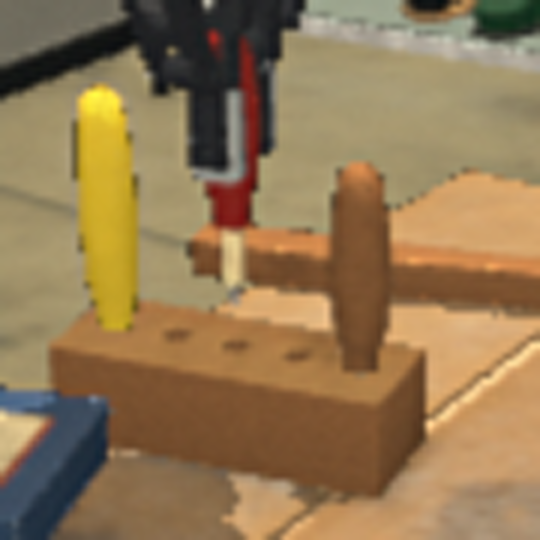

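The tip (235,293) hangs straight above the middle hole (236,345). I insert it.

servo_tool(
  moves=[
    [0.07, -0.03, -0.6, 0],
    [0.07, -0.03, -1.4, 0],
    [0.07, -0.03, -2.2, 0],
    [0.07, -0.03, -3, 0],
  ],
)

```text
time: 11.45
ee_pos: [0.6577, -0.1711, 0.0939]
tcp_rot: [180.0, -0.0, -166.4]
wrist_force: [-0.3, 0.2, -1.6]
opening: 0.0225
grasp_force: 39.5
```

servo_tool(
  moves=[
    [0, 0, -0.7, 0],
    [0, 0, -1.4, 0],
    [0, 0, -2, 0],
    [0, 0, -2.4, 0],
    [0, 0, -2.4, 0],
    [0, 0, -2.4, 0],
  ],
)

```text
time: 11.95
ee_pos: [0.6578, -0.1711, 0.071]
tcp_rot: [-180.0, 0.0, -166.4]
wrist_force: [-0.3, -0.1, 0.1]
opening: 0.0227
grasp_force: 39.5
```

servo_tool(
  moves=[
    [0, 0, 0, 0],
    [0, 0, 0, 0],
    [0, 0, 0, 0],
    [0, 0, 0, 0],
    [0, 0, 0, 0],
    [0, 0, 0, 0],
    [0, 0, 2, 0],
    [0, 0, 5, 0],
    [0, 0, 8, 0],
    [0, 0, 11, 0],
    [0, 0, 13, 0],
    [0, 0, 13, 0],
  ],
  claw=0,
)

```text
time: 12.95
ee_pos: [0.6591, -0.1715, 0.2067]
tcp_rot: [-179.8, 0.4, -166.4]
wrist_force: [0.3, 0.0, 0.3]
opening: 0.0855
grasp_force: 0.0
```

servo_tool(
  moves=[
    [-2, 1.2, 0, -0.06],
    [-5, 3, 0, -0.12],
    [-8.5, 5.1, 0, -0.18],
    [-12, 7.2, 0, -0.24],
    [-15, 9, 0, -0.3],
    [-17, 10.2, -1, -0.339],
    [-17.79, 10.65, -3, -0.339],
    [-17.79, 10.65, -5, -0.339],
    [-17.79, 10.65, -7, -0.339],
    [-17.79, 10.65, -7, -0.339],
    [-17.79, 10.65, -7, -0.339],
  ],
)

```text
time: 13.87
ee_pos: [0.4792, -0.0645, 0.1304]
tcp_rot: [180.0, -0.1, 174.2]
wrist_force: [0.7, 0.6, -1.0]
opening: 0.0855
grasp_force: 0.0
```

Run:
```python
from h import *
o=get_obs();print(o["ee_pos"],o["tcp_rot"])
a=camera("side");np.save("s6.npy",a);crop(a,190,110,120,130,4.5,"pics/s6.png")
import m
for nm,p in(("back",(254,215)),("front",(264,219))):
    q=m.mark(a,p);print(nm,q,onz("side",q,.042))
```

```text
[ 0.47918278 -0.06450933  0.13036632] [ 1.79995509e+02 -1.07501624e-01  1.74170536e+02]
back [254.29824561 215.13815789] [220.36404834 206.17673716] [ 0.5067 -0.0673  0.0417] repr [-0.07 -0.01] [0.03 0.05] top z42 [ 0.5067 -0.0673  0.042 ] side z42 [ 0.5062 -0.0669  0.042 ]
front [263.80326652 219.47587231] [219.08548387 217.39032258] [ 0.4809 -0.0647  0.042 ] repr [-0.09 -0.01] [0.03 0.06] top z42 [ 0.481  -0.0646  0.042 ] side z42 [ 0.4807 -0.0647  0.042 ]
side red [224 146  10  32 252] [228.67 161.33]
(146, np.int64(227), np.int64(230)) (149, np.int64(226), np.int64(231)) (152, np.int64(225), np.int64(232)) (155, np.int64(225), np.int64(232)) (158, np.int64(224), np.int64(233)) (161, np.int64(224), np.int64(233)) (164, np.int64(224), np.int64(233)) (167, np.int64(225), np.int64(233)) (170, np.int64(225), np.int64(232)) (173, np.int64(226), np.int64(232)) (176, np.int64(227), np.int64(231)) 
top red [262 128   9   8  62] [266.1  131.42]
(128, np.int64(263), np.int64(268)) (129, np.int64(262), np.int64(269)) (130, np.int64(262), np.int64(270)) (131, np.int64(262), np.int64(270)) (13
[... 277 characters left out ...]
12 -0.1252  0.045 ]
blk side [ 0.719  -0.1737  0.045 ]
blk side [ 0.5926 -0.2146  0.045 ]
blk side [ 0.5771 -0.1647  0.045 ]
hole side [ 0.6843 -0.1633  0.045 ]
hole side [ 0.6305 -0.1761  0.045 ]
bed [ 0.5443 -0.2467  0.012 ]
bed [ 0.5237 -0.3636  0.012 ]
bed [ 0.3407 -0.3306  0.012 ]
bed [ 0.3591 -0.2166  0.012 ]
bed side [ 0.3358 -0.3205  0.012 ]
bed side [ 0.3579 -0.2057  0.012 ]
bed side [ 0.5439 -0.2495  0.012 ]
centreline [ 0.3612 -0.2836  0.012 ]
centreline [ 0.4533 -0.2943  0.012 ]
horn [ 0.4461 -0.2571  0.047 ]
horn [ 0.4369 -0.3205  0.047 ]
back [254.29925406 215.14260641] [ 0.50621724 -0.06690478  0.042     ]
front [263.81863839 219.49720982] [ 0.48063416 -0.0646648   0.042     ]
```

View pics/s6.png

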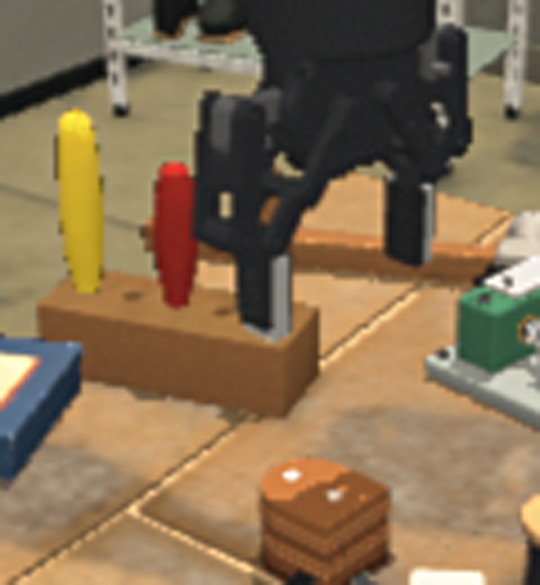

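The red awl stands in its hole again at (175,235) and the heel hasn't moved. I go down on the heel and grip it.

servo_tool(
  moves=[
    [0.07, 0, -2, 0],
    [0.07, 0, -5, 0],
    [0.07, 0, -8, 0],
    [0.07, 0, -10, 0],
    [0.07, 0, -11.5, 0],
    [0.07, 0, -12.2, 0],
    [0.07, 0, -12.2, 0],
    [0.07, 0, -12.2, 0],
  ],
)

```text
time: 14.58
ee_pos: [0.4814, -0.0648, 0.0102]
tcp_rot: [-180.0, 0.1, 174.2]
wrist_force: [0.3, 0.3, -0.1]
opening: 0.0856
grasp_force: 0.0
```

servo_tool(
  moves=[
    [0, 0, 0, 0],
    [0, 0, 0, 0],
    [0, 0, 0, 0],
    [0, 0, 0, 0],
    [0, 0, 0, 0],
    [0, 0, 0, 0],
    [0, 0, 0, 0],
    [0, 0, 0, 0],
  ],
  claw=1,
  force=70,
)

```text
time: 15.25
ee_pos: [0.4814, -0.0647, 0.0101]
tcp_rot: [180.0, 0.1, 174.2]
wrist_force: [-0.6, -0.2, 5.9]
opening: 0.0452
grasp_force: 72.4
```

```bash
cat > m3.py <<'E'
from h import *
d=np.load("i0.npz");t,s=d["t"],d["s"]
g=cv2.GaussianBlur(t,(0,0),.7).astype(np.float32);ch=g[...,0]-g[...,2]
f3=lambda x,y:np.array((200+(x+.5)/3-.5,90+(y+.5)/3-.5))
def halfedge(n,ch,a,b,z,lo=.1,hi=.9,r=4):
    u=(b-a)/np.linalg.norm(b-a);nn=np.array([-u[1],u[0]]);W=[]
    for k in np.linspace(lo,hi,50):
        o=np.arange(-r,r+.01,.1);q=(a+(b-a)*k+o[:,None]*nn).astype(np.float32)
        v=cv2.remap(ch,q[None,:,0].copy(),q[None,:,1].copy(),1).ravel();L,H=v[:8].mean(),v[-8:].mean()
        if abs(H-L)<18:continue
        i=np.nonzero(np.diff(np.sign(v-(L+H)/2)))[0]
        if len(i)==1:W.append(onz(n,a+(b-a)*k+o[i[0]]*nn,z)[:2])
    W=np.array(W,np.float32);l=cv2.fitLine(W,cv2.DIST_HUBER,0,.0005,.001).ravel();dv=l[:2];dv=dv*np.sign(dv[np.abs(dv).argmax()])
    res=(W-l[2:])@np.array([-dv[1],dv[0]]);return len(W),l[2:].round(4),np.degrees(np.arctan2(dv[1],dv[0])).round(2),"rms",res.std().round(5)
c=[f3(*p) for p in((293,305),(442,330),(407,567),(258,543))]
for nm,i,j,z in(("right",1,2,.012),("near",2,3,.012),("left",3,0,.012)):print(nm,halfedge("top",ch,c[i],c[j],z))
# side view bottom edges at z=0
gs=cv2.GaussianBlur(s,(0,0),.6).astype(np.float32);cs=gs[...,0]-gs[...,2]
fs=lambda x,y:np.array((150+(x+.5)/3.3-.5,130+(y+.5)/3.3-.5))
for z in(0,):
  print("side near",halfedge("side",cs,fs(743,240),fs(652,299),z,.15,.85,3),"left",halfedge("side",cs,fs(650,299),fs(447,200),z,.1,.9,3))
E
python3 m3.py
```

```text
right (50, array([ 0.4201, -0.346 ], dtype=float32), np.float32(-10.44), 'rms', np.float32(0.00027))
near (30, array([ 0.345 , -0.2893], dtype=float32), np.float32(81.98), 'rms', np.float32(0.00123))
left (46, array([ 0.4372, -0.2262], dtype=float32), np.float32(-10.76), 'rms', np.float32(0.00034))
side near (22, array([ 0.3444, -0.3009], dtype=float32), np.float32(78.26), 'rms', np.float32(0.00106)) left (38, array([ 0.4455, -0.2306], dtype=float32), np.float32(-11.66), 'rms', np.float32(0.0004))
```

Jig fit: yaw -10.6° (left and right edges agree, width 120.9 mm) and the centre line is good to about 1 mm. I carry the heel over the clear part of the bed.

servo_tool(
  moves=[
    [0, 0, 1, 0],
    [0, 0, 3, 0],
    [0, 0, 5.5, 0],
    [-0.8, -1.7, 7.5, -0.02],
    [-2, -4.4, 8, -0.04],
    [-3.6, -8, 8, -0.06],
    [-5.2, -11.5, 8, -0.084],
    [-6.9, -15, 8, -0.084],
    [-8.3, -18.1, 8, -0.084],
    [-9.3, -20.3, 7, -0.084],
    [-9.74, -21.35, 5.5, -0.084],
    [-9.74, -21.35, 4, -0.084],
    [-9.74, -21.35, 2.8, -0.084],
    [-9.74, -21.35, 2.2, -0.084],
    [-9.74, -21.35, 2.2, -0.084],
    [-9.74, -21.35, 2.2, -0.084],
  ],
)

```text
time: 16.58
ee_pos: [0.3834, -0.2777, 0.0313]
tcp_rot: [180.0, -0.0, 169.4]
wrist_force: [-0.1, -0.0, -0.3]
opening: 0.0452
grasp_force: 71.7
```

servo_tool(
  moves=[
    [0, 0, -0.3, 0],
    [0, 0, -0.6, 0],
    [0, 0, -0.7, 0],
    [0, 0, -0.8, 0],
    [0, 0, -0.8, 0],
  ],
)

```text
time: 17.0
ee_pos: [0.3832, -0.278, 0.0229]
tcp_rot: [180.0, -0.0, 169.4]
wrist_force: [-0.2, 1.1, -1.2]
opening: 0.0448
grasp_force: 71.7
```

Run:
```python
from h import *
o=get_obs();print(o["ee_pos"],o["tcp_rot"],o["wrist_force"])
a=camera("side");t=camera("top");np.savez("i7.npz",s=a,t=t)
A=cv2.resize(a[150:230,260:370],(800,582),interpolation=2);
cv2.imwrite("pics/s7.png",A[:,:,::-1])
```

```text
[ 0.38319434 -0.27802886  0.02289561] [ 1.79996192e+02 -8.79324341e-03  1.69361406e+02] [-0.18230106  1.14652906 -1.2000217 ]
```

servo_tool(
  moves=[
    [0, 0, -0.05, 0],
    [0, 0, -0.1, 0],
    [0, 0, -0.1, 0],
  ],
)

```text
time: 17.35
ee_pos: [0.3833, -0.2782, 0.0222]
tcp_rot: [-180.0, 0.0, 169.4]
wrist_force: [-0.8, -0.1, 0.3]
opening: 0.0455
grasp_force: 71.8
```

servo_tool(
  moves=[
    [0, 0, -0.06, 0],
    [0, 0, -0.06, 0],
    [0, 0, -0.06, 0],
  ],
)

```text
time: 17.6
ee_pos: [0.3833, -0.2782, 0.0222]
tcp_rot: [-180.0, 0.0, 169.4]
wrist_force: [-2.9, 1.8, 7.4]
opening: 0.0449
grasp_force: 72.6
```

Bed contact is confirmed at 12.1 mm. I ease off and slide towards the V.

servo_tool(
  moves=[
    [0.1, -0.02, 0.03, 0],
    [0.5, -0.09, 0.03, 0],
    [1, -0.19, 0.03, 0],
    [1.5, -0.28, 0.03, 0],
    [2, -0.37, 0.03, 0],
    [2.5, -0.47, 0.03, 0],
    [3, -0.56, 0.03, 0],
    [3.2, -0.6, 0.03, 0],
    [3.3, -0.62, 0.03, 0],
    [3.3, -0.62, 0.03, 0],
    [3.3, -0.62, 0.03, 0],
  ],
)

```text
time: 18.52
ee_pos: [0.4164, -0.2846, 0.0222]
tcp_rot: [-180.0, 0.0, 169.4]
wrist_force: [-2.8, -0.4, 4.5]
opening: 0.0453
grasp_force: 72.5
```

servo_tool(
  moves=[
    [0.1, -0.02, 0, 0],
    [0.2, -0.04, 0, 0],
    [0.2, -0.04, 0, 0],
    [0.2, -0.04, 0, 0],
  ],
)

```text
time: 18.85
ee_pos: [0.4175, -0.2848, 0.0222]
tcp_rot: [-180.0, -0.1, 169.3]
wrist_force: [-8.0, 1.6, 9.2]
opening: 0.045
grasp_force: 72.9
```

servo_tool(
  moves=[
    [0.1, -0.02, 0.03, 0],
    [0.2, -0.04, 0.03, 0],
    [0.2, -0.04, 0.03, 0],
    [0.2, -0.04, 0.03, 0],
  ],
)

```text
time: 19.18
ee_pos: [0.4188, -0.285, 0.0222]
tcp_rot: [-180.0, -0.2, 169.3]
wrist_force: [-11.7, 2.2, 8.5]
opening: 0.0451
grasp_force: 72.8
```

servo_tool(
  moves=[
    [0.1, -0.02, 0, 0],
    [0.2, -0.04, 0, 0],
    [0.2, -0.04, 0, 0],
    [0.2, -0.04, 0, 0],
  ],
)

```text
time: 19.52
ee_pos: [0.4203, -0.2853, 0.0222]
tcp_rot: [-180.0, -0.2, 169.3]
wrist_force: [-13.4, 2.7, 11.7]
opening: 0.0451
grasp_force: 73.1
```

The stiffness matches the spring, about 1.2 N/mm, with almost no lateral force, so the heel is centred. Next comes 3 mm more, then a look at the pointer.

servo_tool(
  moves=[
    [0.1, -0.02, 0.03, 0],
    [0.2, -0.04, 0.05, 0],
    [0.29, -0.055, 0.05, 0],
    [0.29, -0.055, 0.05, 0],
    [0.29, -0.055, 0.05, 0],
  ],
)

```text
time: 19.93
ee_pos: [0.4226, -0.2857, 0.0223]
tcp_rot: [-180.0, -0.3, 169.3]
wrist_force: [-16.2, 3.3, 10.4]
opening: 0.0455
grasp_force: 72.9
```

Run:
```python
from h import *
o=get_obs();print(o["ee_pos"],o["tcp_rot"],o["wrist_force"])
a=camera("side");t=np.mean([camera("top").astype(float) for _ in range(4)],0).astype(np.uint8);np.savez("i8.npz",s=a,t=t)
T0=np.load("i0.npz")["t"]
f=lambda im,x,y,w,h:cv2.resize(im[y:y+h,x:x+w],(400,300),interpolation=2)
g=np.vstack([np.hstack([f(T0,315,200,40,30),f(t,315,200,40,30)]),np.hstack([f(a,280,155,80,60),f(t,280,180,80,60)])])
cv2.imwrite("pics/p8.png",g[:,:,::-1])
```

```text
[ 0.42258791 -0.28565931  0.02227244] [-179.99079913   -0.31132772  169.30162652] [-16.24414791   3.2686182   10.43698429]
```

View pics/p8.png

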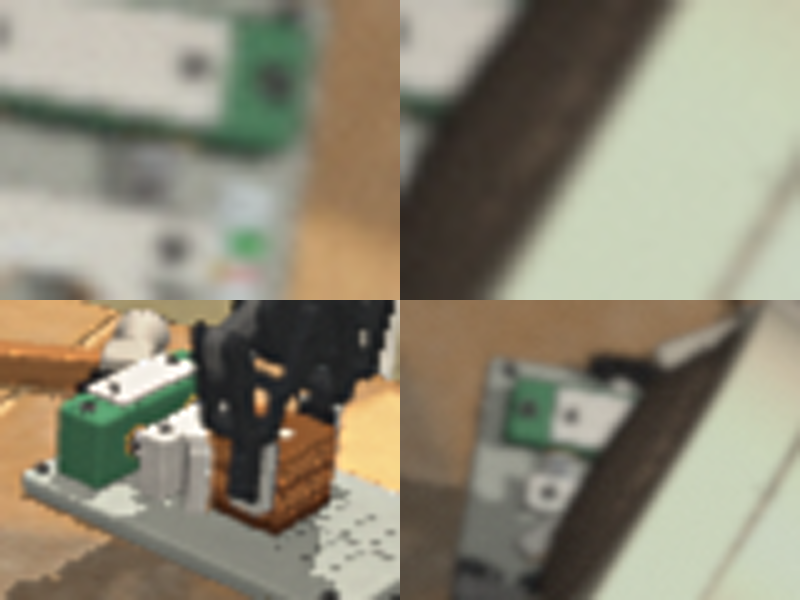

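Top-right and bottom panels: the heel sits flat in the V, and the arm hides the pointer. The jaw's left screw is visible at about (309.4,218.4), against (310.8,220.5) when free. I'll compute the travel from its shift in both views.

```bash
cat > m9.py <<'E'
from h import *
from scipy.ndimage import shift as sh
from scipy.optimize import minimize
d0=np.load("i0.npz")
def screw(im,p,r=3):
    g=255-im.mean(2);x0,y0=p
    for _ in range(4):
        X,Y=np.meshgrid(np.arange(-r,r+1)+x0,np.arange(-r,r+1)+y0)
        v=cv2.remap(g.astype(np.float32),X.astype(np.float32),Y.astype(np.float32),1)
        w=np.clip(v-np.percentile(v,65),0,None);x0,y0=(w*X).sum()/w.sum(),(w*Y).sum()/w.sum()
    return np.array([x0,y0])
u=np.array([.983,-.184])
def run(f):
    d=np.load(f)
    for r in(2,2.5,3):
        a,b=screw(d0["t"],(310.8,220.5),r),screw(d["t"],(309.8,217.6),r)
        D=(onz("top",b,.047)-onz("top",a,.047))[:2];print("top",r,a.round(2),b.round(2),"travel mm",(D@u*1e3).round(2),"lat",(D@[.184,.983]*1e3).round(2))
    # side: match jaw patch by normalised correlation along the travel
    P0=proj("side",[*(np.array([.4871+.012,0])[0]*u+(-.2028+.028)*np.array([.184,.983])),.047])[0];print("jaw px",P0.round(1))
    U=lambda im:cv2.resize(im,None,fx=8,fy=8,interpolation=2)
    x,y=(int(v) for v in P0);T=U(d0["s"][y-8:y+10,x-7:x+6]);S=U(d["s"][y-20:y+22,x-20:x+18])
    R=cv2.matchTemplate(S,T,cv2.TM_CCOEFF_NORMED);_,mv,_,ml=cv2.minMaxLoc(R);q=np.array(ml)/8-[13,12]
    D=(onz("side",P0+q,.047)-onz("side",P0,.047))[:2];print("side shift",q,mv.__round__(3),"travel",D@u*1e3,"lat",D@[.184,.983]*1e3)
import sys;run(sys.argv[1])
E
python3 m9.py i8.npz
```

```text
top 2 [308.9  220.36] [309.26 218.11] travel mm 5.16 lat 0.04
top 2.5 [308.91 220.34] [309.26 218.11] travel mm 5.12 lat 0.04
top 3 [306.5  223.96] [315.09 222.14] travel mm 7.53 lat -18.37
jaw px [318.5 183.3]
side shift [-2.625 -0.25 ] 0.71 travel 5.207879932826532 lat 3.4390891534672914
```

Both views give about 5.2 mm of travel. I add 2.3 mm to reach the middle of the green field.

servo_tool(
  moves=[
    [0.08, -0.015, 0, 0],
    [0.16, -0.03, 0.01, 0],
    [0.23, -0.043, 0.02, 0],
    [0.23, -0.043, 0.02, 0],
    [0.23, -0.043, 0.02, 0],
    [0.23, -0.043, 0.02, 0],
  ],
)

```text
time: 20.68
ee_pos: [0.4243, -0.286, 0.0223]
tcp_rot: [-180.0, -0.4, 169.3]
wrist_force: [-18.0, 2.9, 9.9]
opening: 0.0451
grasp_force: 73.0
```

```bash
python3 - <<'E'
from h import *
o=get_obs();print(o["ee_pos"],o["tcp_rot"],o["wrist_force"],o["qd"].round(3))
a=camera("side");t=np.mean([camera("top").astype(float) for _ in range(4)],0).astype(np.uint8);np.savez("i9.npz",s=a,t=t)
E
python3 m9.py i9.npz
python3 - <<'E'
from h import *
s0=np.load("i0.npz")["s"].astype(int)
s=np.load("i9.npz")["s"].astype(int)
# other things unmoved? mean diff in their regions (side)
for n,(x,y,w,h) in dict(yellow=(202,133,12,40),red=(222,143,14,36),dark=(244,145,14,36),tin=(165,183,45,30),fin=(160,203,28,34),spool=(303,216,27,38)).items():print(n,np.abs(s[y:y+h,x:x+w]-s0[y:y+h,x:x+w]).mean().round(1))
E
```

```text
[ 0.42428544 -0.28596226  0.02232302] [-179.99495953   -0.37978074  169.28874406] [-18.00434043   2.92072045   9.88839049] [ 0.002 -0.062 -0.003  0.024  0.099 -0.027]
top 2 [308.9  220.36] [309.46 217.49] travel mm 6.64 lat -0.18
top 2.5 [308.91 220.34] [314.32 221.43] travel mm -0.25 lat -12.4
top 3 [306.5  223.96] [314.47 222.87] travel mm 5.67 lat -17.27
jaw px [318.5 183.3]
side shift [-3.375 -0.5  ] 0.681 travel 7.27678585998359 lat 3.68410544193416
yellow 1.3
red 1.7
dark 1.6
tin 1.2
fin 1.2
spool 23.7
```

Run:
```python
from h import *
for f in("i2","i7","i9"):
    s0=np.load("i0.npz");s=np.load(f+".npz")
    for n,(x,y,w,h) in dict(s=(300,214,34,42),t=(222,250,28,28)).items():
        A=s0[n][y:y+h,x:x+w];B=s[n][y-12:y+h+12,x-12:x+w+12]
        R=cv2.matchTemplate(B,A,cv2.TM_CCOEFF_NORMED);_,v,_,l=cv2.minMaxLoc(R);print(f,n,round(v,3),l[0]-12,l[1]-12, A.mean().round(),s[n][y:y+h,x:x+w].mean().round())
```

```text
i2 s 1.0 0 0 119.0 118.0
i2 t 0.997 0 0 115.0 95.0
i7 s 0.901 0 0 119.0 98.0
i7 t 0.902 -1 0 115.0 98.0
i9 s 0.905 0 0 119.0 93.0
i9 t 0.913 -1 0 115.0 88.0
```

The spool hasn't moved; it is only shaded. The jaw stands at about 7 mm, mid green field, so I hand the job in while still pressing.

```bash
python3 -c "
from workcell import *
print(job_done())"
```

```text
the job is handed in; nothing more can be done
None
```

I pricked both nail marks, back one first, and put the red awl back in its hole; I then handed the job in with the heel held pressed square in the V and the jaw at about 7 mm, a travel I worked out from camera shifts because the arm hid the pointer.

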